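# Hang the vial plate on its twin pins and load it in order

### The arm

A 7-joint arm with a two-finger parallel gripper is mounted at the origin on a cart in front of the work surface, level with it; the furniture and walls round the work are solid. World frame = base frame: x ahead of the robot, y to its left, z up, the work surface at z = 0. Lengths are in m, angles in rad, forces in N, time in s.
With the tool pointing down it reaches from about 0.425 to 0.95 m from the base axis. Payload 16.7 kg.
Tool frame: the origin (TCP) lies midway between the tips of the shut fingers; the grasp point (between the pads) lies 19 mm behind it; z points along the fingers, y is the line along which they close (so a half turn about z gives the same grasp; the last joint's range is limited). The gripper opens to 94 mm and grips with 3 to 60 N. Pads are 16 mm wide; open, the fingers measure 119 mm over their backs; the gripper's body (75 mm by 177 mm) begins 78 mm behind the grasp point.
Start: joints at [-1.341, 0.426, 0.074, 1.606, -0.034, 1.111, -0.067], TCP at [0.25, 0.627, 0.205] pointing down, gripper open.
Joint ranges: [-2.85, 2.85], [-0.5, 2.14], [-1.23, 1.37], [0.21, 2.46], [-1.02, 4.16], [0.16, 2.05], [-2.73, 2.73]. Speed limits (rad/s): [1.89, 1.89, 2.39, 2.39, 3.01, 3.01, 3.01].

### API

Orientations are given as a unit quaternion [w, x, y, z].
In Python, from rig import telemetry, cams, bot, spotter gives the robot as it stands. The module is installed in compiled form; this text tells all that it offers.
- The arm moves only by the tool move_arm, never from a script. Its argument "motion" is a list that holds one entry, the list of rows, each a list of 4 numbers: the shift along the tool's x, y, z in m, then the turn about the tool's z in rad. In form: [[[x, y, z, turn], ...]]. A call has 1 to 20 rows; each row is the pose to reach, as a shift and turn from the pose commanded when the call began, along the tool's axes at that moment; what a row does not reach only later rows make up. A row lasts 1/12 s, in which the tool goes at most 41.7 mm and 7.16 degrees, less where a joint would pass 70% of its speed; a pose out of reach is approached as far as the arm can. A call with a gripper value outside its range is refused whole. "fingers" is the gripper command: -1 is fully open, 1 is shut, values between are in proportion, set as the call begins (left out, the last holds). The fingers move at their own pace and stop on an object; "grip_force" is the grip in N (left out, the last holds). Time passes only in rows, so rows that repeat a pose let the fingers close. It gives the time, the measured TCP pose, the force, the opening and the grip force at its end, in the units of the state.
- telemetry.state(): the state, without advancing time (a new reading comes with each control period).
- cams.get_image(name): name is "side" or "top" or "wrist"; returns (picture, depth): 400x640x3 uint8, blue, green, red; 400x640 float32, m along the optical axis (not along the pixel's ray), 0 where there is no reading.
- cams.calibration(name): a dict with "camera_matrix" (3x3 intrinsics, pixels), "world_to_cam" (4x4, takes a point from world to camera coordinates). Camera axes: x right, y up, looking along -z (the intrinsics and any distortion apply to the point x, -y, -z); pixel columns grow to the right and rows downward; lengths in m; the calibration is good to about 2 mm. A picture is of the moment at which its call begins: read the wrist's pose just before it. calibration takes no time and is no camera call; for the wrist camera it gives the pose at the moment of the call.
- bot.finish_job(): hands the job in; it is judged then, once.
Trained networks look in the newest picture that a camera, given by its name, has taken for a name from the list of things; names that differ only in an ending like _2 or _b are one class to them, and where a whole thing is asked for, a point or a joint stands for the part that bears it (a point fixed in the world has none). Each returns a list of dicts, best first, with "conf" (0 to 1); they miss things now and then, are a little off and sometimes report something else, mostly with a low value. They report only what shows in the picture. A call takes as long as a camera call.
- spotter.regions_of(camera, thing): "region" (400x640 bool, what is visible of it) and "box" ([left, top, width, height] in pixels, round what is visible of it).
The state is a dict: "time_s": time; "joint_pos": joint angles; "joint_velocities": joint speeds; "tau": joint torques, N m; "tcp_pos": TCP position; "orientation": TCP orientation; "contact_force": force on the tool from outside, world axes, zero at the start; "torque": the same for the moment, N m; "gripper_width": opening from 0.0 (shut) to 1.0 (fully open); "grip_force": force on a finger pad.
Only numpy, scipy, OpenCV 4.12 (cv2) and the standard library are available. Lean on these libraries where they do the work, as an engineer would, in place of code of your own. Each camera call takes 0.05 s, during which the arm holds its last target. There are 200 camera calls.

### The job

Put the two-vial rack together and load it: carry the drilled plate over to the rack base, hang it with its two small end holes on the base's two upright pins, flat and fully home on the shoulders of the pins, and let go of it. Then stand the two capped vials upright on the rack's floor through the plate's two large pockets, one vial in the pocket marked with one dot first, then the other in the pocket marked with two dots. The pins stand on a carriage that is clamped somewhere along its slide, so feel for them; leave the beaker and the rubber bung where they stand.

Things in the scene. Friction and masses are not known exactly. Their poses are not given: they have to be found in the camera images.
- rack_base: Fixed grey rack base on the bench, right of the tall instrument, 76 x 216 x 12 mm; origin at the centre of its underside, y along its length, z up. Between its 12 mm high guides lies a steel carriage, 58 x 176 mm, with two upright steel pins; its top, the rack's floor, is 10 mm above the bench.
- slide_mid (a point): Middle of the slide (centre of the base, 10 mm above the bench, axes as the base). The carriage's middle is clamped rigidly anywhere within 10 mm either way along y; where is not reported: feel for it (or look). No x shift or turn. Its pins stand 76 mm from its middle along +y and -y: shoulder 18 mm across up to 21 mm above the bench, pin 10 mm across up to 42 mm, last 2 mm tapered to 8.
- plate: Loose dark metal plate, 50 x 180 x 7 mm, about 0.22 kg, flat on the bench left of the tall instrument, an upright grip on its middle. Origin: centre of its underside; y along its length, z up. On its length line: through holes 12.5 mm across at y = +76 and -76 mm for the pins, pockets 27 mm across at y = +40 and -40 mm for vials. Fits either way round. Home, its underside is 21 mm above the bench.
- plate_grip (a point): Middle of the plate's grey grip bar, 29 mm above the plate's underside; axes as the plate's. The bar is 12 mm thick (x), 36 mm long (y), and rises from the plate's top to 42 mm above its underside.
- pocket_one (a point): Centre of the pocket marked with one white dot, at the plate's top face (y = +40 mm of the plate).
- pocket_two (a point): Centre of the pocket marked with two white dots, at the plate's top face (y = -40 mm of the plate).
- vial_a: Loose white-capped vial, 23 mm across, 56 mm tall, 22 g, standing on the bench beyond the rack base; origin at the centre of its underside, z up. Grip its body, at most 44 mm above its underside (the cap above gives no hold). Either vial may go into either pocket.
- vial_b: Loose white-capped vial like vial_a, standing to its right.
- milk_analyser: Fixed tall instrument between plate and rack base: about 0.18 m wide (y), from 0.2 m before to 0.2 m behind its origin (x), up to 0.31 m high, with an electrode on top, 0.16 m behind its origin, up to 0.45 m; carry the plate over its front half. Origin at the centre of its underside.
- beaker: Loose glass beaker, 55 mm across, 70 mm tall, standing beyond the plate; leave it. Origin at the centre of its underside.
- bung: Loose rubber bung, 31 mm across, 26 mm tall, standing beyond the vials; leave it. Origin at the centre of its underside.

How it is judged:
On the way, in this order (a step that is already met when the one before it is completed fails the run):
1. the plate hangs flat and fully home on both pins and has been let go of, no vial in it yet (z of plate in the frame of rack_base between 0.0185 and 0.0235 m and x of plate in the frame of rack_base between -0.006 and 0.006 m and y of plate in the frame of rack_base between -0.015 and 0.015 m and angle between plate's own z axis and vertical below 0.04 rad and angle between the x axis of plate and the x axis of rack_base, either way round below 0.06 rad and contact force between the fingers and plate below 0.3 N and horizontal distance between each of vial_a, vial_b and pocket_one above 0.02 m and horizontal distance between each of vial_a, vial_b and pocket_two above 0.02 m), for 0.2 s.
2. one vial stands in the one-dot pocket, let go of, the two-dot pocket still empty (z of plate in the frame of rack_base between 0.0185 and 0.0235 m and x of plate in the frame of rack_base between -0.006 and 0.006 m and y of plate in the frame of rack_base between -0.015 and 0.015 m and angle between plate's own z axis and vertical below 0.04 rad and angle between the x axis of plate and the x axis of rack_base, either way round below 0.06 rad and ((horizontal distance between vial_a and pocket_one below 0.006 m and z of vial_a in the frame of rack_base between 0.006 and 0.014 m and angle between vial_a's own z axis and vertical below 0.15 rad and contact force between the fingers and vial_a below 0.3 N and horizontal distance between vial_b and pocket_two above 0.02 m) or (horizontal distance between vial_b and pocket_one below 0.006 m and z of vial_b in the frame of rack_base between 0.006 and 0.014 m and angle between vial_b's own z axis and vertical below 0.15 rad and contact force between the fingers and vial_b below 0.3 N and horizontal distance between vial_a and pocket_two above 0.02 m))), for 0.2 s.
At the end, for the whole second after the job is handed in: Plate released on both pins, underside 21 mm (2.5 either way) above the bench, level to 0.04 rad, along the base to 0.06 rad. One vial in each pocket, within 6 mm of its centre, upright to 0.15 rad, foot 10 mm (4 either way) above the bench. All at rest (z of plate in the frame of rack_base between 0.0185 and 0.0235 m and x of plate in the frame of rack_base between -0.006 and 0.006 m and y of plate in the frame of rack_base between -0.015 and 0.015 m and angle between plate's own z axis and vertical below 0.04 rad and angle between the x axis of plate and the x axis of rack_base, either way round below 0.06 rad and linear speed of each of plate, vial_a, vial_b below 0.02 m/s and ((horizontal distance between vial_a and pocket_one below 0.006 m and z of vial_a in the frame of rack_base between 0.006 and 0.014 m and angle between each of vial_a, vial_b's own z axis and vertical below 0.15 rad and horizontal distance between vial_b and pocket_two below 0.006 m and z of vial_b in the frame of rack_base between 0.006 and 0.014 m) or (horizontal distance between vial_b and pocket_one below 0.006 m and z of vial_b in the frame of rack_base between 0.006 and 0.014 m and angle between each of vial_b, vial_a's own z axis and vertical below 0.15 rad and horizontal distance between vial_a and pocket_two below 0.006 m and z of vial_a in the frame of rack_base between 0.006 and 0.014 m))); the robot touches nothing.
It fails at once if the beaker is moved by more than 30 mm or tipped (distance of beaker from where it was at the start of the episode above 0.03 m or angle between beaker's own z axis and vertical above 0.5 rad).
It fails at once if the bung is moved by more than 30 mm or tipped (distance of bung from where it was at the start of the episode above 0.03 m or angle between bung's own z axis and vertical above 0.5 rad).
It also fails if it takes over 67 s, if anything falls off the work surface, if the arm or the gripper's body presses on something with over 40 N, if the wrist force passes 120 N, or if a joint passes its speed limit or range.

## Working session

There is one attempt and no reset: what is moved stays moved. The work goes in short steps, Python scripts to look and compute and a tool call to move; the robot and the scene stay as the last step left them, time stands still between calls to the robot, and variables do not carry over. Pictures are saved under pics/ and viewed, at most 10 in all, crops included, and the job is handed in when it is done.

Besides the shell and the picture viewer there is one more tool, called after "Call:" as name(argument=value, ...) on one line, values as JSON. move_arm: Moves the arm, as the interface text tells. Its arguments: {"type":"object","properties":{"motion":{"type":"array","items":{"type":"array","items":{"type":"array","items":{"type":"number"}}}},"fingers":{"type":"number"},"grip_force":{"type":"number"}},"required":["motion"]}

```bash
mkdir -p pics
cat > h.py <<'E'
import numpy as np,cv2
from rig import telemetry,cams,bot,spotter
def cal(n):
    c=cams.calibration(n); return np.array(c["camera_matrix"]),np.array(c["world_to_cam"]),c
def cloud(n,depth,c=None):
    K,T,_=c or cal(n)
    v,u=np.mgrid[0:400,0:640]
    x=(u-K[0,2])/K[0,0]*depth; y=(v-K[1,2])/K[1,1]*depth
    P=np.stack([x,-y,-depth,np.ones_like(depth)],-1)
    W=P@np.linalg.inv(T).T
    return W[...,:3]
def proj(n,p,c=None):
    K,T,_=c or cal(n)
    q=T@np.append(p,1); return K[0,0]*q[0]/-q[2]+K[0,2],K[1,1]*-q[1]/-q[2]+K[1,2]
E
python3 - <<'E'
from h import *
s=telemetry.state(); print({k:np.round(v,3) for k,v in s.items()})
for n in["top","side"]:
    c=cal(n); 
    im,d=cams.get_image(n); cv2.imwrite(f"pics/{n}0.png",im)
    W=cloud(n,d,c); np.savez(f"{n}0.npz",W=W,d=d)
    print(n,c[2].keys(),np.round(np.linalg.inv(c[1])[:3,3],3))
    for t in["rack_base","plate","vial_a","beaker","bung","milk_analyser"]:
        for r in spotter.regions_of(n,t)[:3]:
            m=r["region"]&(d>0); P=W[m]
            if len(P): 
                z=np.percentile(P[:,2],95); Q=P[P[:,2]>z-.006]
                print(t,round(r["conf"],2),r["box"],len(P),np.round(np.median(P,0),3),np.round(np.percentile(P,3,0),3),np.round(np.percentile(P,97,0),3),'top',np.round(Q.mean(0),3))
E
```

```text
{'time_s': np.float64(0.0), 'joint_pos': array([-1.341,  0.427,  0.074,  1.607, -0.034,  1.111, -0.067]), 'joint_velocities': array([-0.   ,  0.   ,  0.   ,  0.002,  0.   , -0.002,  0.001]), 'tau': array([ 1.000e-03, -9.358e+01,  3.667e+00, -4.542e+01, -4.900e-02,
        2.000e-02,  0.000e+00]), 'tcp_pos': array([0.249, 0.627, 0.205]), 'orientation': array([-0.   ,  0.188,  0.982, -0.001]), 'contact_force': array([ 0.379, -0.047, -0.009]), 'torque': array([0.037, 0.002, 0.024]), 'grip_force': np.float64(0.0), 'gripper_width': np.float64(1.001)}
top dict_keys(['camera_matrix', 'world_to_cam']) [ 0.495 -0.076  1.056]
rack_base 0.74 [387.7, 227.4, 75.5, 26.0] 618 [ 0.457 -0.301  0.009] [ 0.428 -0.439  0.001] [ 0.502 -0.227  0.015] top [ 0.462 -0.327  0.012]
plate 0.86 [206.7, 232.9, 64.9, 21.2] 996 [0.465 0.196 0.007] [ 0.44   0.114 -0.001] [0.489 0.284 0.041] top [0.465 0.201 0.042]
vial_a 0.64 [424.6, 197.1, 7.3, 11.3] 89 [ 0.575 -0.344  0.053] [ 0.566 -0.359  0.002] [ 0.587 -0.338  0.057] top [ 0.576 -0.348  0.055]
vial_a 0.49 [386.7, 183.9, 11.5, 8.3] 67 [ 0.614 -0.248  0.053] [ 0.
[... 802 characters left out ...]
] top [ 0.731 -0.239  0.025]
plate 0.85 [182.7, 188.2, 49.7, 25.0] 723 [0.459 0.197 0.007] [ 0.439  0.13  -0.001] [0.493 0.284 0.041] top [0.463 0.193 0.038]
vial_a 0.8 [418.6, 222.1, 19.1, 27.8] 275 [ 0.568 -0.355  0.033] [ 0.564 -0.365  0.002] [ 0.579 -0.344  0.055] top [ 0.573 -0.354  0.054]
vial_a 0.51 [387.4, 207.3, 15.2, 23.0] 235 [ 0.609 -0.259  0.03 ] [ 0.605 -0.267 -0.001] [ 0.636 -0.246  0.056] top [ 0.614 -0.257  0.054]
beaker 0.6 [181.8, 187.8, 53.7, 25.5] 670 [0.459 0.196 0.007] [ 0.439  0.128 -0.001] [0.485 0.282 0.041] top [0.462 0.194 0.038]
bung 0.65 [396.8, 195.5, 15.1, 10.2] 125 [ 0.727 -0.241  0.02 ] [ 0.721 -0.252  0.   ] [ 0.748 -0.229  0.027] top [ 0.732 -0.24   0.025]
```

```bash
ls pics
```

```text
side0.png
top0.png
```

View picture.

Run:
```python
from h import *
W=np.load("top0.npz")["W"]; im=cv2.imread("pics/top0.png")
def rect(m,n):
    P=W[m][:,:2]; r=cv2.minAreaRect((P*1000).astype(np.float32)); print(n,len(P),np.round(P.mean(0),4),np.round(r[0],1),np.round(r[1],1),round(r[2],2))
x,y,z=W[...,0],W[...,1],W[...,2]
rect((x>.42)&(x<.51)&(y>.09)&(y<.3)&(z>.004)&(z<.012),"plate")
rect((x>.42)&(x<.51)&(y>.15)&(y<.25)&(z>.03)&(z<.06),"bar")
rect((x>.40)&(x<.53)&(y>-.48)&(y<-.2)&(z>.006)&(z<.016),"base")
for r,n in((((x>.4)&(x<.53)&(y>-.48)&(y<-.2)&(z>.02)),"pins"),):
    k,l,s,c=cv2.connectedComponentsWithStats(r.astype(np.uint8))
    for i in range(1,k): P=W[l==i]; print(n,s[i],np.round(P.mean(0),4),P[:,2].max())
a=cv2.resize(im[215:265,190:290],(800,400),interpolation=cv2.INTER_CUBIC)[:,:]
b=cv2.resize(im[140:270,370:480],(677,800),interpolation=cv2.INTER_CUBIC)
cv2.imwrite("pics/a.png",a); cv2.imwrite("pics/b.png",cv2.resize(b,(508,600)))
for p in("milk",): 
    m=(z>.1)&(z<.5)&(abs(y)<.2); P=W[m]; print(np.percentile(P,[0,1,50,99,100],axis=0).round(3))
```

```text
plate 823 [0.4647 0.1994] [464.6 196.8] [ 87.7 204.7] 0.27
bar 61 [0.4652 0.2003] [465.2 200.9] [35.1 11.3] 88.94
base 1706 [ 0.4659 -0.3376] [ 464.  -352.4] [256.2  97. ] 85.04
pins [450 237   8   6  31] [ 0.4681 -0.4134  0.0308] 0.0446313996658676
pins [396 239   6   6  26] [ 0.465  -0.2618  0.0301] 0.04251709215356669
[[ 0.077 -0.2    0.1  ]
 [ 0.398 -0.192  0.101]
 [ 0.741 -0.057  0.229]
 [ 1.115  0.182  0.308]
 [ 1.119  0.2    0.453]]
```

View pics/top0.png

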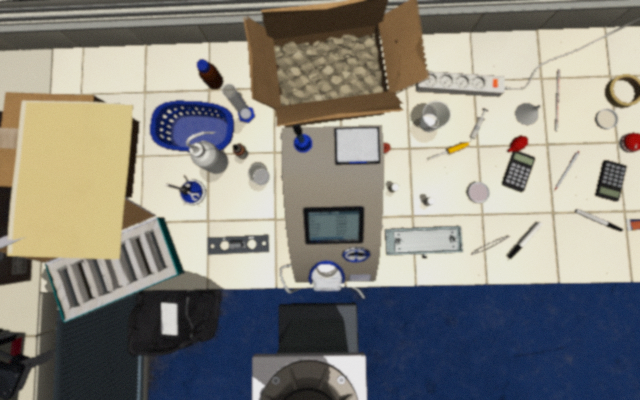

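View pics/b.png

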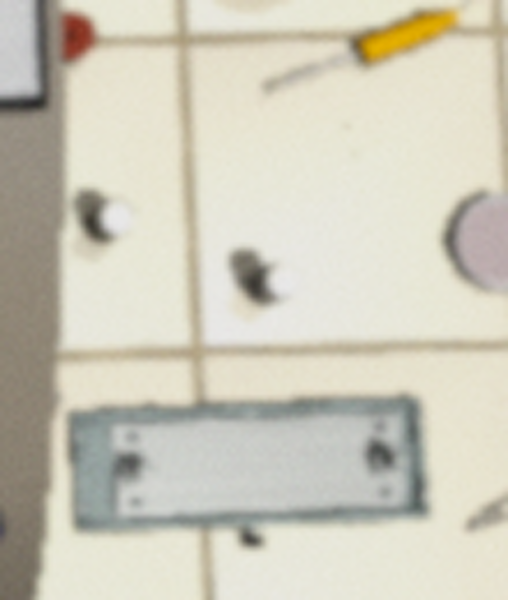

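```bash
cat >> h.py <<'E'
from scipy.spatial.transform import Rotation as R
def tool(s=None):
    s=s or telemetry.state(); w,a,b,c=s["orientation"]; return np.array(s["tcp_pos"]),R.from_quat([a,b,c,w]).as_matrix()
def go(p,yaw,s=None):
    "shift/turn to TCP p with tool y heading = yaw (mod pi)"
    t,M=tool(s); h=np.arctan2(M[1,1],M[0,1]); d=(yaw-h+np.pi/2)%np.pi-np.pi/2
    return np.round(np.append(M.T@(np.array(p)-t),-d),4)
E
python3 - <<'E'
from h import *
print("go above plate",go([.465,.2,.25],0.0))
W=np.concatenate([np.load(f+"0.npz")["W"].reshape(-1,3) for f in("top","side")])
for x0 in np.arange(.1,1.0,.05):
    print("%.2f"%x0,[int(1000*max(W[(W[:,0]>=x0)&(W[:,0]<x0+.05)&(W[:,1]>=y0)&(W[:,1]<y0+.05)][:,2].max(initial=-.1),-.1)) for y0 in np.arange(.75,-.55,-.05)])
E
```

```text
go above plate [-0.3581 -0.3171 -0.0445  1.1919]
0.10 [3, -100, -100, -100, -100, -100, -100, -100, -100, -100, -100, -100, 3, 5, 21, 29, 31, 24, 7, 4, -100, -100, -100, -100, -100, -100]
0.15 [5, -100, -100, -100, 348, -100, -100, -100, -100, -100, -100, -100, 0, 0, 0, 4, 0, 1, 1, -7, -100, -100, -100, -100, -100, -100]
0.20 [6, -100, -100, -100, 348, 348, -100, -100, -100, -100, -100, -100, -100, -100, -100, -100, -100, -100, -100, -100, -100, -100, -100, -100, -100, -100]
0.25 [5, -100, 345, 463, 453, 347, -100, -100, -100, -100, -100, -100, -100, -100, -100, -100, -100, -100, -100, -100, -100, -100, -100, -100, -100, -100]
0.30 [6, 49, 345, 49, 48, 50, 49, 4, 4, 7, 6, 4, 3, 4, 15, 4, 20, 19, 9, 4, 4, 4, 3, 4, 2, 3]
0.35 [6, 51, 47, 46, 45, 47, 49, 49, 50, 5, 5, 5, 5, 5, 34, 123, 133, 133, 127, 122, 4, 6, 5, 4, 6, 5]
0.40 [111, 119, 69, 46, 44, 224, 228, 225, 51, 6, 11, 12, 11, 10, 41, 186, 189, 185, 193, 193, 16, 15, 14, 15, 15, 13]
0.45 [220, 224, 226, 228, 230, 229, 231, 230, 50, 6, 12, 43, 46, 13, 5, 225, 232, 1056, 232, 225, 15, 42, 15, 16, 44, 6]
0.50 [0, 217, 229, 230, 231,
[... 468 characters left out ...]
30, 229, 229, 229, 226, 88, 90, 246, 246, 100, 4, 4, 296, 298, 307, 307, 306, 30, 26, 4, 14, 24, 22]
0.75 [-100, 223, 229, 230, 232, 230, 229, 226, 218, 13, 13, 89, 89, 5, 240, 267, 276, 280, 280, 280, 281, 6, 88, 90, 88, 21]
0.80 [-100, 221, 229, 230, 230, 230, 228, 226, 86, 13, 73, 89, 193, 250, 255, 202, 207, 216, 220, 229, 236, 213, 88, 90, 89, 14]
0.85 [-100, 218, 218, 216, -100, 84, 6, 86, 89, 88, 88, 89, 191, 255, 256, 120, 119, 119, 121, 118, 189, 232, 232, 21, 44, 45]
0.90 [6, 7, 3, 6, 5, 6, 4, 6, 5, 5, 121, 79, 6, 257, 253, 118, 120, 119, 117, 118, 196, 232, 233, 47, 45, 47]
0.95 [5, 6, 6, 6, 5, 5, 5, 5, 6, 5, 120, 86, 6, 254, 295, 296, 295, 295, 293, 120, 196, 231, 228, 41, 38, 6]
```

Call:
move_arm(motion=[[[0,0,-0.04,0],[-0.03,-0.03,-0.055,0.1],[-0.3581,-0.3171,-0.055,1.19],[-0.3581,-0.3171,-0.055,1.19],[-0.3581,-0.3171,-0.055,1.19],[-0.3581,-0.3171,-0.055,1.19],[-0.3581,-0.3171,-0.055,1.19],[-0.3581,-0.3171,-0.055,1.19],[-0.3581,-0.3171,-0.055,1.19],[-0.3581,-0.3171,-0.055,1.19],[-0.3581,-0.3171,-0.055,1.19],[-0.3581,-0.3171,-0.055,1.19],[-0.3581,-0.3171,-0.0445,1.19],[-0.3581,-0.3171,-0.0445,1.19],[-0.3581,-0.3171,-0.0445,1.19],[-0.3581,-0.3171,-0.0445,1.19],[-0.3581,-0.3171,-0.0445,1.19]]], fingers=0.3)

```text
time_s: 2.12
tcp_pos: [0.4647, 0.2013, 0.2502]
orientation: [-0.0, 0.706, 0.708, 0.0]
contact_force: [-0.7, 0.1, -0.4]
gripper_width: 0.351
grip_force: 0.0
```

Run:
```python
from h import *
print(tool()); c=cal("wrist"); im,d=cams.get_image("wrist"); cv2.imwrite("pics/w1.png",im)
W=cloud("wrist",d,c); np.savez("w1.npz",W=W,d=d)
print(np.linalg.inv(c[1])[:3].round(3))
x,y,z=W[...,0],W[...,1],W[...,2]
for n,m in(("plate",(x>.42)&(x<.51)&(y>.08)&(y<.31)&(z>.004)&(z<.012)),("bar",(x>.42)&(x<.51)&(y>.15)&(y<.25)&(z>.034)&(z<.06))):
    m=cv2.morphologyEx(m.astype(np.uint8),cv2.MORPH_OPEN,np.ones((3,3)))>0
    P=W[m]; 
    if len(P): r=cv2.minAreaRect((P[:,:2]*1000).astype(np.float32)); print(n,len(P),P.mean(0).round(4),np.round(r[0],1),np.round(r[1],1),round(r[2],2),np.median(P[:,2]))
```

```text
(array([0.46467774, 0.20130272, 0.25017226]), array([[-3.73999698e-03,  9.99993005e-01,  4.26251256e-05],
       [ 9.99992959e-01,  3.73998377e-03,  3.05760886e-04],
       [ 3.05599330e-04,  4.37683703e-05, -9.99999952e-01]]))
[[ 1.    -0.004 -0.002  0.465]
 [ 0.004  0.96   0.281  0.284]
 [ 0.001 -0.281  0.96   0.43 ]]
plate 3685 [0.4654 0.2045 0.0082] [465.7 198.8] [ 49.9 180.2] 1.61 0.00812142234288471
bar 253 [0.4656 0.2009 0.0425] [465.4 199.8] [11.5 34.7] 0.58 0.04264166486202625
```

View pics/w1.png

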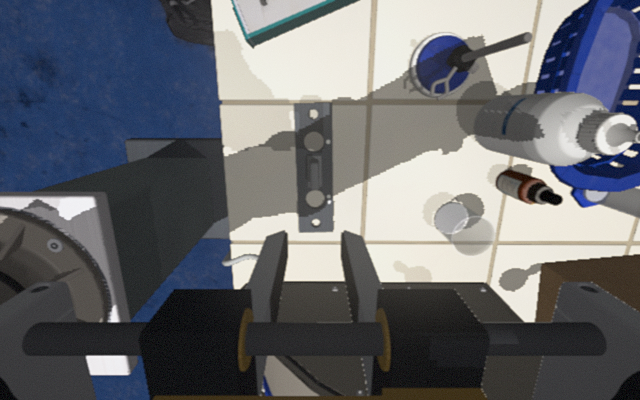

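Call:
move_arm(motion=[[[-0.002,0.001,0.04,-0.024],[-0.002,0.001,0.08,-0.024],[-0.002,0.001,0.12,-0.024],[-0.002,0.001,0.16,-0.024],[-0.002,0.001,0.2,-0.024],[-0.002,0.001,0.225,-0.024],[-0.002,0.001,0.235,-0.024],[-0.002,0.001,0.238,-0.024],[-0.002,0.001,0.238,-0.024],[-0.002,0.001,0.238,-0.024],[-0.002,0.001,0.238,-0.024]]])

```text
time_s: 3.08
tcp_pos: [0.467, 0.1988, 0.0136]
orientation: [0.0, 0.698, 0.716, 0.001]
contact_force: [0.1, 0.7, -0.6]
gripper_width: 0.349
grip_force: 0.0
```

Call:
move_arm(motion=[[[0,0,0,0],[0,0,0,0],[0,0,0,0],[0,0,0,0],[0,0,0,0],[0,0,0,0]]], fingers=1, grip_force=40)

```text
time_s: 3.58
tcp_pos: [0.4662, 0.1983, 0.0124]
orientation: [-0.0, 0.698, 0.716, 0.0]
contact_force: [-2.8, -0.1, 10.9]
gripper_width: 0.125
grip_force: 40.0
```

Call:
move_arm(motion=[[[0,0,-0.01,0],[0,0,-0.03,0],[0,0,-0.07,0],[0,0,-0.11,0],[0,0,-0.15,0],[0,0,-0.19,0],[0,0,-0.23,0],[0,0,-0.27,0],[0,0,-0.3,0],[0,0,-0.32,0],[0,0,-0.33,0],[0,0,-0.33,0]]])

```text
time_s: 4.58
tcp_pos: [0.4665, 0.1981, 0.3438]
orientation: [0.0, 0.698, 0.716, 0.001]
contact_force: [-0.3, 0.5, -2.0]
gripper_width: 0.126
grip_force: 40.0
```

Run:
```python
from h import *
s=telemetry.state(); print(s["time_s"],tool(),s["contact_force"],s["torque"],s["gripper_width"],s["grip_force"])
print("over rack",go([.4665,-.3376,.345],.025), "joints",np.round(s["joint_pos"],2))
```

```text
4.5833 (array([0.46653756, 0.19806015, 0.34382458]), array([[-0.02566661,  0.99966852,  0.00201911],
       [ 0.99966884,  0.02566277,  0.00190377],
       [ 0.00185132,  0.00206731, -0.99999615]])) [-0.26059507  0.47190815 -2.01923459] [-0.04347345  0.10404487 -0.00218237] 0.1260810042252012 39.99941825866699
over rack [-0.5355 -0.0138 -0.0022  0.0007] joints [-1.02  0.03  0.51  1.81 -0.01  1.3  -0.48]
```

Call:
move_arm(motion=[[[-0.01,0,-0.01,0],[-0.03,0.0,-0.02,0],[-0.07,0.005,-0.02,0],[-0.11,0.01,-0.02,0],[-0.15,0.015,-0.02,0],[-0.19,0.02,-0.02,0],[-0.23,0.025,-0.02,0],[-0.27,0.035,-0.02,0],[-0.31,0.045,-0.02,0],[-0.35,0.055,-0.02,0],[-0.388,0.07,-0.02,0],[-0.426,0.085,-0.02,0],[-0.464,0.1,-0.02,0],[-0.5,0.11,-0.015,0],[-0.53,0.116,-0.01,0],[-0.547,0.116,-0.005,0],[-0.553,0.116,0,0],[-0.553,0.116,0,0],[-0.553,0.116,0,0],[-0.553,0.116,0,0]]], grip_force=60)

```text
time_s: 6.25
tcp_pos: [0.5962, -0.3508, 0.3424]
orientation: [-0.0, 0.698, 0.717, 0.0]
contact_force: [0.6, 0.5, -1.6]
gripper_width: 0.124
grip_force: 60.0
```

Run:
```python
from h import *
s=telemetry.state();print(s["time_s"],tool()); c=cal("wrist"); im,d=cams.get_image("wrist"); cv2.imwrite("pics/w2.png",im)
W=cloud("wrist",d,c); np.savez("w2.npz",W=W,d=d)
print(np.linalg.inv(c[1])[:3].round(3))
x,y,z=W[...,0],W[...,1],W[...,2]
B=(x>.40)&(x<.54)&(y>-.48)&(y<-.2)
for n,m in(("base",B&(z>.006)&(z<.016)),("guides",B&(z>.0118)&(z<.016))):
    P=W[m]; r=cv2.minAreaRect((P[:,:2]*1000).astype(np.float32)); print(n,len(P),P.mean(0).round(4),np.round(r[0],1),np.round(r[1],1),round(r[2],2),np.median(P[:,2]))
k,l,st,_=cv2.connectedComponentsWithStats((B&(z>.022)).astype(np.uint8))
for i in range(1,k):
    P=W[l==i]; Q=P[P[:,2]>P[:,2].max()-.006]; print("pin",st[i],P.mean(0).round(4),"top",len(Q),Q.mean(0).round(4),P[:,2].max())
# held plate
m=(d>0)&(z>.3)&(abs(x-.596)<.05)&(y<-.2)&(y>-.5)&(z<.345); P=W[m]; print("plate",len(P)); 
if len(P)>50:
    r=cv2.minAreaRect((P[:,:2]*1000).astype(np.float32)); print(np.round(r[0],1),np.round(r[1],1),round(r[2],2),np.percentile(P[:,2],[5,50,95]))
```

```text
6.25 (array([ 0.59624769, -0.35078627,  0.34236774]), array([[-2.68432484e-02,  9.99639638e-01,  1.87022624e-04],
       [ 9.99639463e-01,  2.68431269e-02,  6.24337242e-04],
       [ 6.19091982e-04,  2.03714436e-04, -9.99999788e-01]]))
[[ 1.    -0.026 -0.009  0.595]
 [ 0.028  0.959  0.281 -0.268]
 [ 0.001 -0.281  0.96   0.523]]
base 5633 [ 0.4664 -0.3338  0.011 ] [ 461.1 -354.3] [ 88.2 249.3] 1.29 0.01112810718820001
guides 1749 [ 0.4663 -0.3343  0.0128] [ 460.2 -337.1] [ 86.8 214.9] 1.15 0.012658895973011508
pin [223  98  12  11  77] [ 0.467  -0.266   0.0342] top 39 [ 0.4659 -0.2664  0.0421] 0.0445108176392377
pin [230 193  11  12  77] [ 0.4698 -0.4165  0.0331] top 32 [ 0.4688 -0.4177  0.0426] 0.04484390525135906
pin [   0  282   99  118 9470] [ 0.5257 -0.3309  0.4545] top 205 [ 0.5357 -0.3238  0.4743] 0.4764872326082676
pin [ 89 344   1   1   1] [ 0.5398 -0.3272  0.4574] top 1 [ 0.5398 -0.3272  0.4574] 0.457440585142271
plate 10562
[ 596.5 -336.3] [ 50.2 151.8] 1.55 [0.33668931 0.3379549  0.3395594 ]
```

View pics/w2.png

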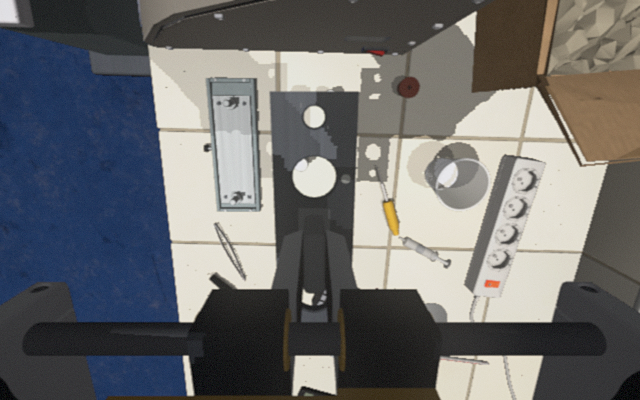

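```bash
cat >> h.py <<'E'
def ray(uv,zp,c):
    K,T,_=c; I=np.linalg.inv(T); o=I[:3,3]
    v=I[:3,:3]@np.array([(uv[0]-K[0,2])/K[0,0],-(uv[1]-K[1,2])/K[1,1],-1]); return o+v*(zp-o[2])/v[2]
E
python3 - <<'E'
from h import *
c=cal("wrist"); D=np.load("w2.npz"); W=D["W"]; im=cv2.imread("pics/w2.png"); d=D["d"]
t,M=tool()
near=((W[...,2]>.325)&(W[...,2]<.345)).astype(np.uint8)
hol=(1-near)
k,l,st,ce=cv2.connectedComponentsWithStats(hol)
for i in range(k):
    if 100<st[i][4]<6000: 
        p=ray(ce[i],.337,c); print(st[i],ce[i].round(1),p.round(4),"tool",(M.T@(p-t)).round(4))
print(go([.4667,-.3415,.058],.021))
g=cv2.resize(im[70:220,190:270],(640//2*1,600)); 
for y in(100,196): pass
cv2.imwrite("pics/pinz.png",np.hstack([cv2.resize(im[80:120,205:255],(400,320),interpolation=cv2.INTER_CUBIC),cv2.resize(im[175:215,212:262],(400,320),interpolation=cv2.INTER_CUBIC)]))
E
```

```text
[303 106  21  22 355] [313.3 116.5] [ 0.595  -0.2735  0.337 ] tool [0.077  0.0006 0.0056]
[ 292  156   43   41 1362] [313.4 176.2] [ 0.596  -0.3086  0.337 ] tool [0.0419 0.0006 0.0056]
[ 0.0124 -0.1297  0.2845  0.0065]
```

View pics/pinz.png

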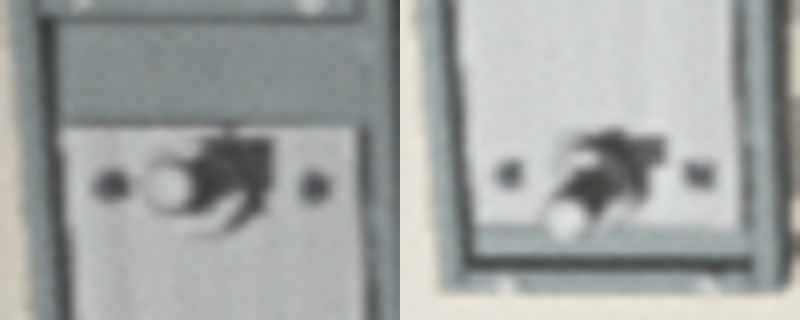

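Run:
```python
from h import *
c=cal("wrist")
a=ray((226.5,103.5),.042,c);b=ray((233,202.75),.042,c); print(a.round(4),b.round(4),((a+b)/2).round(4),np.linalg.norm(a-b),-(a-b)[0]/(a-b)[1])
```

```text
[ 0.4671 -0.2671  0.042 ] [ 0.4698 -0.4198  0.042 ] [ 0.4684 -0.3435  0.042 ] 0.15274657042408968 0.018012996325832992
```

Run:
```python
from h import *
print(go([.4671,-.3439,.060],.020))
```

```text
[ 0.01   -0.1294  0.2825  0.0075]
```

Call:
move_arm(motion=[[[0.003,-0.03,0.0,0.0075],[0.006,-0.06,0.0,0.0075],[0.01,-0.1,0.0,0.0075],[0.01,-0.12,0.02,0.0075],[0.01,-0.1294,0.05,0.0075],[0.01,-0.1294,0.09,0.0075],[0.01,-0.1294,0.13,0.0075],[0.01,-0.1294,0.17,0.0075],[0.01,-0.1294,0.21,0.0075],[0.01,-0.1294,0.24,0.0075],[0.01,-0.1294,0.265,0.0075],[0.01,-0.1294,0.277,0.0075],[0.01,-0.1294,0.2825,0.0075],[0.01,-0.1294,0.2825,0.0075],[0.01,-0.1294,0.2825,0.0075],[0.01,-0.1294,0.2825,0.0075]]])

```text
time_s: 7.63
tcp_pos: [0.4677, -0.3455, 0.0611]
orientation: [0.001, 0.7, 0.714, 0.0]
contact_force: [-0.1, 0.5, -2.3]
gripper_width: 0.12
grip_force: 60.0
```

Run:
```python
from h import *
s=telemetry.state();print(s["time_s"],tool(),s["contact_force"],s["torque"]); c=cal("wrist"); im,d=cams.get_image("wrist"); im2,d2=cams.get_image("side"); im3,_=cams.get_image("top")
cv2.imwrite("pics/w3.png",im); cv2.imwrite("pics/s3.png",im2); cv2.imwrite("pics/t3.png",im3)
t,M=tool()
def crop(n,im,p,r,sz,c=None):
    u,v=map(int,proj(n,p,c)); print(n,u-r,v-r); u=max(u,r);v=max(v,r); return cv2.resize(im[v-r:v+r,u-r:u+r],(sz,sz),interpolation=cv2.INTER_CUBIC)
H=t+M@np.array([.077,.0006,.007]); L=t+M@np.array([-.075,.0006,.007])
cv2.imwrite("pics/c3.png",np.hstack([crop("wrist",im,H,30,400,c),crop("side",im2,(H+L)/2,60,400)]))
```

```text
7.6333 (array([ 0.46767587, -0.34546749,  0.06105816]), array([[-1.87428754e-02,  9.99822124e-01,  2.10373286e-03],
       [ 9.99823970e-01,  1.87446294e-02, -8.17190840e-04],
       [-8.56479174e-04,  2.08804603e-03, -9.99997453e-01]])) [-0.10043439  0.49093072 -2.33194089] [-0.05839315  0.08880452  0.01240815]
wrist 282 86
side 347 192
```

View pics/c3.png

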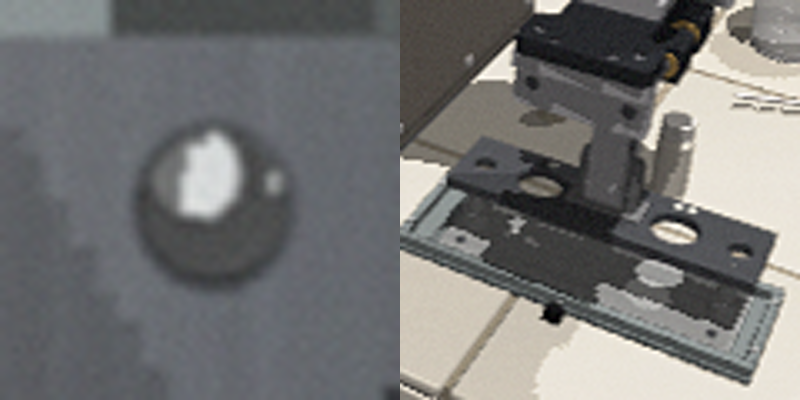

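Run:
```python
from h import *
c=cal("wrist"); t,M=tool(); print(t,c[0].round(1))
f=lambda x,y:((282+(x+.5)/6.667-.5),(86+(y+.5)/6.667-.5))
p=ray(f(200,176),.042,c); h=ray(f(215,207),.0557,c); print(p.round(4),h.round(4),"world diff",(p-h).round(4),"tool hole",(M.T@(h-t)).round(4),"tool diff",(M.T@(p-h)).round(4))
```

```text
[ 0.46736433 -0.34530434  0.06053476] [[312.7   0.  313.9]
 [  0.  312.7 198.4]
 [  0.    0.    1. ]]
[ 0.4654 -0.266   0.042 ] [ 0.4668 -0.2683  0.0557] world diff [-0.0014  0.0023 -0.0137] tool hole [0.077  0.0008 0.0048] tool diff [ 0.0024 -0.0014  0.0137]
```

Call:
move_arm(motion=[[[0.0024,-0.0014,0.0,0],[0.0024,-0.0014,0.0,0],[0.0024,-0.0014,0.002,0],[0.0024,-0.0014,0.004,0],[0.0024,-0.0014,0.005,0],[0.0024,-0.0014,0.006,0],[0.0024,-0.0014,0.007,0],[0.0024,-0.0014,0.008,0],[0.0024,-0.0014,0.009,0],[0.0024,-0.0014,0.01,0],[0.0024,-0.0014,0.01,0]]])

```text
time_s: 8.7
tcp_pos: [0.4652, -0.3427, 0.0493]
orientation: [-0.0, 0.701, 0.714, -0.0]
contact_force: [-0.2, -0.1, -2.9]
gripper_width: 0.121
grip_force: 60.0
```

Run:
```python
from h import *
s=telemetry.state();print(s["time_s"],tool(),s["contact_force"],s["torque"])
```

```text
8.7 (array([ 0.46520497, -0.34270405,  0.04928912]), array([[-1.84799207e-02,  9.99829193e-01, -2.76709722e-04],
       [ 9.99829230e-01,  1.84799358e-02,  5.22250993e-05],
       [ 5.73297568e-05, -2.75697353e-04, -9.99999960e-01]])) [-0.19595153 -0.06580627 -2.94778551] [-0.09275794  0.06970464  0.03447998]
```

Call:
move_arm(motion=[[[0,0,0.002,0],[0,0,0.004,0],[0,0,0.006,0],[0,0,0.008,0],[0,0,0.0095,0],[0,0,0.011,0],[0,0,0.0125,0],[0,0,0.014,0],[0,0,0.015,0],[0,0,0.015,0],[0,0,0.015,0]]])

```text
time_s: 9.62
tcp_pos: [0.4652, -0.3428, 0.0345]
orientation: [-0.0, 0.701, 0.714, -0.0]
contact_force: [0.4, 0.1, -2.2]
gripper_width: 0.127
grip_force: 60.0
```

Call:
move_arm(motion=[[[0,0,0.0007,0],[0,0,0.0014,0],[0,0,0.0014,0],[0,0,0.0014,0]]])

```text
time_s: 9.95
tcp_pos: [0.4654, -0.3428, 0.0334]
orientation: [0.0, 0.701, 0.714, 0.0]
contact_force: [-1.6, 1.6, 4.1]
gripper_width: 0.124
grip_force: 60.0
```

Call:
move_arm(motion=[[[0,0,0,0],[0,0,0,0],[0,0,0,0],[0,0,0,0],[0,0,-0.01,0],[0,0,-0.03,0],[0,0,-0.07,0],[0,0,-0.11,0],[0,0,-0.14,0],[0,0,-0.16,0],[0,0,-0.165,0],[0,0,-0.165,0],[0,0,-0.165,0]]], fingers=0.2)

```text
time_s: 11.03
tcp_pos: [0.4652, -0.3423, 0.1977]
orientation: [-0.0, 0.7, 0.714, 0.0]
contact_force: [0.0, -0.2, -0.3]
gripper_width: 0.4
grip_force: 0.0
```

Run:
```python
from h import *
s=telemetry.state();print(s["time_s"],tool(),s["contact_force"]); c=cal("wrist"); im,d=cams.get_image("wrist"); cv2.imwrite("pics/w4.png",im)
W=cloud("wrist",d,c); x,y,z=W[...,0],W[...,1],W[...,2]
m=(abs(x-.467)<.06)&(y>-.46)&(y<-.22)&(z>.024)&(z<.034); m=cv2.morphologyEx(m.astype(np.uint8),cv2.MORPH_OPEN,np.ones((3,3)))>0
P=W[m]; r=cv2.minAreaRect((P[:,:2]*1000).astype(np.float32)); print(len(P),np.round(r,1) if 0 else r,np.median(P[:,2]))
A=np.c_[P[:,:2]-P[:,:2].mean(0),np.ones(len(P))]; print("slope,z",np.linalg.lstsq(A,P[:,2],rcond=None)[0].round(4))
for t in["vial_a","bung"]:
    for q in spotter.regions_of("wrist",t)[:3]:
        mm=q["region"]&(d>0); P=W[mm]
        if len(P): zt=np.percentile(P[:,2],95); Q=P[P[:,2]>zt-.004]; print(t,round(q["conf"],2),q["box"],"top",len(Q),Q.mean(0).round(4),Q.min(0).round(4),Q.max(0).round(4))
```

```text
11.0333 (array([ 0.46520158, -0.34228777,  0.1976771 ]), array([[-1.88776351e-02,  9.99821795e-01, -1.13468311e-04],
       [ 9.99821701e-01,  1.88776839e-02,  4.45308479e-04],
       [ 4.47371142e-04, -1.05041709e-04, -9.99999894e-01]])) [ 0.00267051 -0.19214633 -0.2681215 ]
5304 ((465.92010498046875, -342.89862060546875), (50.129112243652344, 179.94219970703125), 1.0802428722381592) 0.0291226036284693
slope,z [ 0.0014 -0.0006  0.0292]
vial_a 0.93 [396.0, 178.6, 32.1, 29.3] top 292 [ 0.5762 -0.3515  0.0566] [ 0.5659 -0.362   0.0539] [ 0.5869 -0.3416  0.0589]
vial_a 0.65 [436.9, 94.2, 41.8, 23.0] top 371 [ 0.6162 -0.2542  0.0565] [ 0.6067 -0.2639  0.0535] [ 0.6263 -0.244   0.0587]
```

View pics/w4.png

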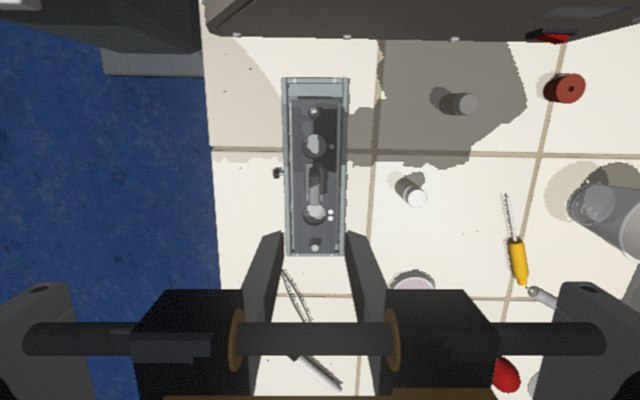

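Run:
```python
from h import *
print(go([.6162,-.2542,.022],.019))
```

```text
[ 0.0853  0.1534  0.1747 -0.0007]
```

Call:
move_arm(motion=[[[0.02,0.036,0.01,0],[0.04,0.072,0.03,0],[0.06,0.108,0.05,0],[0.075,0.135,0.07,0],[0.083,0.15,0.085,0],[0.0853,0.1534,0.1,0],[0.0853,0.1534,0.115,0],[0.0853,0.1534,0.135,0],[0.0853,0.1534,0.155,0],[0.0853,0.1534,0.168,0],[0.0853,0.1534,0.1747,0],[0.0853,0.1534,0.1747,0],[0.0853,0.1534,0.1747,0]]])

```text
time_s: 12.27
tcp_pos: [0.6168, -0.2554, 0.0238]
orientation: [0.0, 0.701, 0.713, -0.0]
contact_force: [0.2, -0.1, 1.0]
gripper_width: 0.397
grip_force: 0.0
```

Call:
move_arm(motion=[[[0,0,0,0],[0,0,0,0],[0,0,0,0],[0,0,0,0],[0,0,0,0]]], fingers=1, grip_force=12)

```text
time_s: 12.68
tcp_pos: [0.6176, -0.2549, 0.0242]
orientation: [0.001, 0.701, 0.714, 0.0]
contact_force: [-0.9, -0.3, 7.2]
gripper_width: 0.236
grip_force: 12.0
```

Call:
move_arm(motion=[[[0,0,-0.01,0],[0,0,-0.03,0],[0,0,-0.06,0],[0,0,-0.085,0],[0,0,-0.1,0],[0,0,-0.1,0],[0,0,-0.1,0]]])

```text
time_s: 13.27
tcp_pos: [0.6174, -0.2544, 0.1239]
orientation: [0.0, 0.7, 0.714, 0.0]
contact_force: [-0.7, 0.6, -0.5]
gripper_width: 0.235
grip_force: 12.0
```

Run:
```python
from h import *
s=telemetry.state();t,M=tool(); print(s["time_s"],t,s["contact_force"],s["gripper_width"]*94); c=cal("wrist"); im,d=cams.get_image("wrist"); cv2.imwrite("pics/w5.png",im)
W=cloud("wrist",d,c); x,y,z=W[...,0],W[...,1],W[...,2]
T=(W-t)@M
m=(abs(T[...,0])<.02)&(abs(T[...,1])<.02)&(z<t[2]+.05)&(z>t[2]+.02)&(d>0); P=T[m]; print(len(P)); 
if len(P): print(P.min(0).round(4),P.max(0).round(4),P.mean(0).round(4))
u,v=map(int,proj("wrist",t+M@[0,0,-.034],c)); print(u,v); cv2.imwrite("pics/c5.png",cv2.resize(im[max(v-50,0):v+50,u-50:u+50],(500,500)))
for n in("side","top"):
    im2,d2=cams.get_image(n); T2=(cloud(n,d2)-t)@M
    m=(abs(T2[...,0])<.02)&(abs(T2[...,1])<.014)&(T2[...,2]>.0)&(T2[...,2]<.03)&(d2>0); P=T2[m]
    if len(P): print(n,len(P),P.min(0).round(4),P.max(0).round(4))
```

```text
13.2667 [ 0.61742271 -0.25438777  0.12392579] [-0.69132415  0.61476579 -0.54585109] 22.05706550588482
0
312 270
side 92 [-0.0125 -0.013   0.0002] [0.0108 0.012  0.0261]
```

View pics/c5.png

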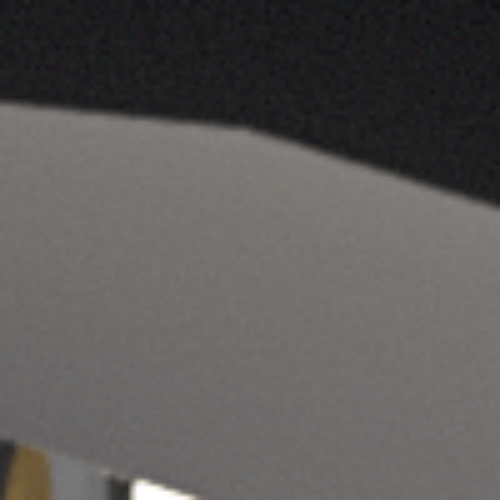

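Run:
```python
from h import *
print(go([.4651,-.3033,.064],.019))
```

```text
[-0.0464 -0.1521  0.0583 -0.0004]
```

Call:
move_arm(motion=[[[-0.005,-0.015,0.0,0],[-0.015,-0.05,0.0,0],[-0.027,-0.088,0.0,0],[-0.037,-0.12,0.0,0],[-0.043,-0.142,0.0,0],[-0.0464,-0.15,0.01,0],[-0.0464,-0.1521,0.03,0],[-0.0464,-0.1521,0.048,0],[-0.0464,-0.1521,0.0583,0],[-0.0464,-0.1521,0.0583,0],[-0.0464,-0.1521,0.0583,0],[-0.0464,-0.1521,0.0583,0]]])

```text
time_s: 14.42
tcp_pos: [0.4662, -0.3041, 0.0655]
orientation: [0.0, 0.701, 0.714, -0.0]
contact_force: [0.4, 0.2, -1.1]
gripper_width: 0.237
grip_force: 12.0
```

Run:
```python
from h import *
s=telemetry.state();t,M=tool(); print(s["time_s"],t,s["contact_force"],s["gripper_width"]*94)
im,d=cams.get_image("side"); t,M=tool(); W=cloud("side",d); T=(W-t)@M
m=(abs(T[...,0])<.02)&(abs(T[...,1])<.016)&(T[...,2]>.002)&(T[...,2]<.024)&(d>0); P=T[m]; print(len(P),P.min(0).round(4),P.max(0).round(4),"below tip")
# plate
x,y,z=W[...,0],W[...,1],W[...,2]; m=(abs(x-.466)<.04)&(abs(y+.343)<.12)&(z>.0225)&(z<.033);P=W[m]; r=cv2.minAreaRect((P[:,:2]*1000).astype(np.float32)); print(r)
c=cal("wrist");iw,dw=cams.get_image("wrist")
def crop(n,im,p,r,sz,c=None):
    u,v=map(int,proj(n,p,c)); u=max(u,r);v=max(v,r);print(n,u-r,v-r); return cv2.resize(im[v-r:v+r,u-r:u+r],(sz,sz),interpolation=cv2.INTER_CUBIC)
cv2.imwrite("pics/c6.png",np.hstack([crop("side",im,t-[0,0,.02],35,400),crop("wrist",iw,t,90,400,c)]))
```

```text
14.4167 [ 0.46623768 -0.30412265  0.06545866] [ 0.38763865  0.24596806 -1.12090606] 22.31916402496147
97 [-0.0121 -0.0132  0.0021] [0.0089 0.001  0.0238] below tip
((464.78399658203125, -343.3275451660156), (53.88188934326172, 180.37796020507812), 1.2958112955093384)
side 352 214
wrist 222 153
```

View pics/c6.png

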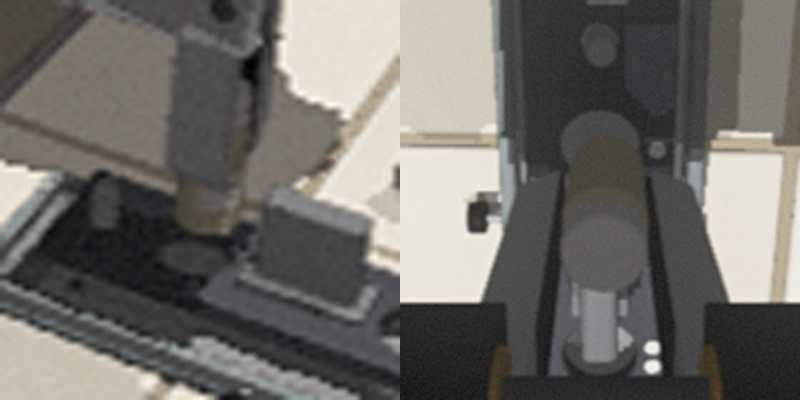

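Run:
```python
from h import *
c=cal("wrist"); t,M=tool(); s=180/400
print(t)
f=lambda x,y:(222+(x+.5)*s-.5,153+(y+.5)*s-.5)
p=ray(f(199,148),.028,c); k=ray(f(204,254),t[2]+.032,c); print("pocket",p.round(4),"cap",k.round(4),"cap tool",(M.T@(k-t)).round(4)); print((M.T@(p-k)).round(4))
e=ray(f(160,148),.028,c)-ray(f(238,148),.028,c);g=ray(f(162,254),t[2]+.032,c)-ray(f(246,254),t[2]+.032,c);print(np.linalg.norm(e),np.linalg.norm(g))
```

```text
[ 0.46644589 -0.30404888  0.0657458 ]
pocket [ 0.4654 -0.3017  0.028 ] cap [ 0.4671 -0.3028  0.0977] cap tool [ 0.0012  0.0007 -0.032 ]
[ 0.0011 -0.0017  0.0697]
0.026014803389580565 0.01996628597609796
```

Call:
move_arm(motion=[[[0.001,-0.0015,0.0,0],[0.001,-0.0015,0.0,0],[0.001,-0.0015,0.005,0],[0.001,-0.0015,0.008,0],[0.001,-0.0015,0.011,0],[0.001,-0.0015,0.014,0],[0.001,-0.0015,0.017,0],[0.001,-0.0015,0.02,0],[0.001,-0.0015,0.02,0]]])

```text
time_s: 15.27
tcp_pos: [0.4641, -0.3027, 0.0445]
orientation: [-0.0, 0.701, 0.714, -0.0]
contact_force: [-0.5, -0.2, -0.8]
gripper_width: 0.237
grip_force: 12.0
```

Call:
move_arm(motion=[[[0,0.0005,0.003,0],[0,0.0005,0.006,0],[0,0.0005,0.008,0],[0,0.0005,0.0095,0],[0,0.0005,0.0105,0],[0,0.0005,0.0105,0]]])

```text
time_s: 15.77
tcp_pos: [0.4648, -0.3028, 0.0344]
orientation: [-0.0, 0.701, 0.714, -0.0]
contact_force: [-0.6, 0.3, -0.6]
gripper_width: 0.236
grip_force: 12.0
```

Call:
move_arm(motion=[[[0,0,0,0],[0,0,0,0],[0,0,0,0],[0,0,0,0],[0,0,-0.008,0],[0,0,-0.02,0],[0,0,-0.05,0],[0,0,-0.09,0],[0,0,-0.12,0],[0,0,-0.14,0],[0,0,-0.15,0],[0,0,-0.15,0],[0,0,-0.15,0]]], fingers=0.2)

```text
time_s: 16.85
tcp_pos: [0.465, -0.3024, 0.1846]
orientation: [0.0, 0.7, 0.714, 0.0]
contact_force: [0.9, -0.1, -0.2]
gripper_width: 0.402
grip_force: 0.0
```

Run:
```python
from h import *
s=telemetry.state();t,M=tool(); print(s["time_s"],t,s["contact_force"],s["gripper_width"]); c=cal("wrist"); im,d=cams.get_image("wrist"); cv2.imwrite("pics/w7.png",im)
W=cloud("wrist",d,c); x,y,z=W[...,0],W[...,1],W[...,2]
m=(abs(x-.467)<.06)&(y>-.46)&(y<-.22)&(z>.024)&(z<.034); m=cv2.morphologyEx(m.astype(np.uint8),cv2.MORPH_OPEN,np.ones((3,3)))>0
P=W[m]; r=cv2.minAreaRect((P[:,:2]*1000).astype(np.float32)); print(len(P),r,np.median(P[:,2]))
for q in spotter.regions_of("wrist","vial_a")[:3]:
        mm=q["region"]&(d>0); P=W[mm]
        if len(P): zt=np.percentile(P[:,2],95); Q=P[P[:,2]>zt-.004]; print(round(q["conf"],2),q["box"],"top",len(Q),Q.mean(0).round(4),Q.min(0).round(4),Q.max(0).round(4))
print(go([.5762,-.3515,.022],.019))
```

```text
16.85 [ 0.46497173 -0.3024349   0.184571  ] [ 0.94820883 -0.13520639 -0.21812627] 0.40176753818953964
5046 ((465.9557800292969, -341.7972106933594), (50.061973571777344, 179.85487365722656), 1.1077797412872314) 0.029137676458563272
0.92 [394.4, 211.6, 29.6, 33.7] top 287 [ 0.5757 -0.3511  0.0566] [ 0.5662 -0.3622  0.0537] [ 0.5859 -0.3414  0.059 ]
0.6 [302.8, 173.5, 19.9, 31.4] top 329 [ 0.4643 -0.3017  0.0665] [ 0.4543 -0.3117  0.0636] [ 0.4741 -0.2919  0.0686]
[-0.0514  0.1111  0.1613 -0.0003]
```

Call:
move_arm(motion=[[[-0.015,0.03,0.005,0],[-0.03,0.065,0.02,0],[-0.045,0.095,0.04,0],[-0.0512,0.108,0.06,0],[-0.0512,0.1109,0.08,0],[-0.0512,0.1109,0.1,0],[-0.0512,0.1109,0.12,0],[-0.0512,0.1109,0.14,0],[-0.0512,0.1109,0.155,0],[-0.0512,0.1109,0.161,0],[-0.0512,0.1109,0.161,0],[-0.0512,0.1109,0.161,0]]])

```text
time_s: 17.95
tcp_pos: [0.5765, -0.3523, 0.0237]
orientation: [-0.0, 0.701, 0.713, -0.0]
contact_force: [1.0, -0.5, 0.1]
gripper_width: 0.399
grip_force: 0.0
```

Call:
move_arm(motion=[[[0,0,0,0],[0,0,0,0],[0,0,0,0],[0,0,0,0],[0,0,0,0]]], fingers=1, grip_force=12)

```text
time_s: 18.37
tcp_pos: [0.5772, -0.3522, 0.0243]
orientation: [0.001, 0.701, 0.714, 0.0]
contact_force: [-0.3, 0.4, 6.4]
gripper_width: 0.238
grip_force: 12.0
```

Call:
move_arm(motion=[[[0,0,-0.01,0],[0,0,-0.03,0],[0,0,-0.06,0],[0,0,-0.085,0],[0,0,-0.1,0],[0,0,-0.1,0],[0,0,-0.1,0]]])

```text
time_s: 18.95
tcp_pos: [0.577, -0.3518, 0.1242]
orientation: [0.0, 0.7, 0.714, 0.0]
contact_force: [-0.9, -0.2, -0.6]
gripper_width: 0.236
grip_force: 11.9
```

Run:
```python
from h import *
s=telemetry.state();t,M=tool(); print(s["time_s"],t,s["contact_force"],s["gripper_width"]*94); c=cal("wrist"); im,d=cams.get_image("wrist"); cv2.imwrite("pics/w8.png",im)
T=(cloud("wrist",d,c)-t)@M
m=(abs(T[...,0])<.02)&(abs(T[...,1])<.009)&(T[...,2]<-.027)&(T[...,2]>-.04)&(d>0); P=T[m]; print(len(P)); 
if len(P): print(P.min(0).round(4),P.max(0).round(4),P.mean(0).round(4))
print(go([.4667,-.3818,.066],.019))
```

```text
18.95 [ 0.57703379 -0.35182696  0.12422357] [-0.94476051 -0.18182416 -0.58093717] 22.206101060300043
1105
[-0.0102 -0.0088 -0.0343] [ 0.0108  0.009  -0.027 ] [ 0.0015  0.0006 -0.0319]
[-2.830e-02 -1.105e-01  5.720e-02 -1.000e-04]
```

Call:
move_arm(motion=[[[-0.004,-0.015,0.0,0],[-0.012,-0.045,0.0,0],[-0.02,-0.075,0.0,0],[-0.026,-0.098,0.0,0],[-0.0291,-0.108,0.0,0],[-0.0291,-0.1103,0.01,0],[-0.0291,-0.1103,0.03,0],[-0.0291,-0.1103,0.048,0],[-0.0291,-0.1103,0.056,0],[-0.0291,-0.1103,0.058,0],[-0.0291,-0.1103,0.058,0],[-0.0291,-0.1103,0.058,0],[-0.0291,-0.1103,0.058,0]]])

```text
time_s: 20.08
tcp_pos: [0.4675, -0.3834, 0.0663]
orientation: [0.001, 0.7, 0.714, 0.0]
contact_force: [-0.1, -0.3, 0.9]
gripper_width: 0.239
grip_force: 11.9
```

Run:
```python
from h import *
im,d=cams.get_image("side"); s=telemetry.state();t,M=tool(); print(s["time_s"],t,s["contact_force"]); print(go([.4670,-.3826,.0345],.019))
u,v=map(int,proj("side",t-[0,0,.02])); cv2.imwrite("pics/c9.png",cv2.resize(im[v-40:v+40,u-40:u+40],(500,500),interpolation=cv2.INTER_CUBIC))
```

```text
20.1333 [ 0.46746141 -0.38335422  0.06629511] [-1.24377939  0.52831842 -0.51882001]
[ 0.0008 -0.0005  0.0318 -0.0004]
```

View pics/c9.png

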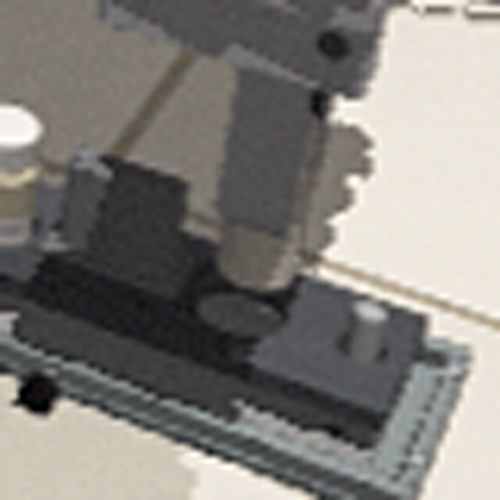

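The side view shows vial b hanging right over the two-dot pocket (about 240, 310), with vial a standing at the left and the pin at (370, 320) through its hole.

Call:
move_arm(motion=[[[0.0007,-0.0004,0.0,0],[0.0007,-0.0004,0.005,0],[0.0007,-0.0004,0.009,0],[0.0007,-0.0004,0.013,0],[0.0007,-0.0004,0.016,0],[0.0007,-0.0004,0.019,0],[0.0007,-0.0004,0.021,0],[0.0007,-0.0004,0.021,0]]])

```text
time_s: 20.8
tcp_pos: [0.4663, -0.3824, 0.0441]
orientation: [-0.0, 0.701, 0.714, -0.0]
contact_force: [0.0, -1.0, 0.2]
gripper_width: 0.238
grip_force: 11.9
```

Call:
move_arm(motion=[[[0,0.0003,0.003,0],[0,0.0003,0.006,0],[0,0.0003,0.008,0],[0,0.0003,0.0092,0],[0,0.0003,0.01,0],[0,0.0003,0.01,0]]])

```text
time_s: 21.3
tcp_pos: [0.4667, -0.3825, 0.0346]
orientation: [-0.0, 0.701, 0.714, -0.0]
contact_force: [0.4, 0.1, -0.1]
gripper_width: 0.236
grip_force: 11.9
```

Call:
move_arm(motion=[[[0,0,0,0],[0,0,0,0],[0,0,0,0],[0,0,0,0],[0,0,-0.008,0],[0,0,-0.02,0],[0,0,-0.05,0],[0,0,-0.09,0],[0,0,-0.12,0],[0,0,-0.14,0],[0,0,-0.15,0],[0,0,-0.15,0],[0,0,-0.15,0]]], fingers=0.2)

```text
time_s: 22.38
tcp_pos: [0.4669, -0.3821, 0.1845]
orientation: [0.0, 0.7, 0.714, 0.0]
contact_force: [-0.0, 0.2, 0.1]
gripper_width: 0.399
grip_force: 0.0
```

Run:
```python
from h import *
s=telemetry.state();t,M=tool(); print(s["time_s"],t,s["contact_force"],s["gripper_width"])
for n in("wrist","side"):
  c=cal(n); im,d=cams.get_image(n)
  W=cloud(n,d,c); x,y,z=W[...,0],W[...,1],W[...,2]
  m=(abs(x-.467)<.06)&(y>-.46)&(y<-.22)&(z>.024)&(z<.034); m=cv2.morphologyEx(m.astype(np.uint8),cv2.MORPH_OPEN,np.ones((3,3)))>0
  P=W[m]; r=cv2.minAreaRect((P[:,:2]*1000).astype(np.float32)); print(n,len(P),r,np.median(P[:,2]))
  for q in spotter.regions_of(n,"vial_a")[:3]:
        mm=q["region"]&(d>0); P=W[mm]
        if len(P): zt=np.percentile(P[:,2],95); Q=P[P[:,2]>zt-.004]; print(round(q["conf"],2),q["box"],"top",len(Q),Q.mean(0).round(4))
```

```text
22.3833 [ 0.46691703 -0.38211445  0.18454794] [-0.01053769  0.20105018  0.07018968] 0.39907062969103685
wrist 6132 ((465.94683837890625, -341.9760437011719), (50.150901794433594, 179.33251953125), 1.1231311559677124) 0.029114254930339117
0.68 [299.4, 100.9, 21.1, 20.7] top 396 [ 0.4645 -0.3023  0.0665]
0.56 [302.3, 174.0, 21.8, 31.8] top 331 [ 0.4662 -0.3812  0.0665]
side 1198 ((464.26556396484375, -343.5199279785156), (52.91524124145508, 179.85208129882812), 1.2708783149719238) 0.027430449409767105
0.77 [380.7, 244.5, 14.4, 15.1] top 62 [ 0.4616 -0.3048  0.0643]
0.55 [416.6, 252.2, 20.5, 22.1] top 68 [ 0.4628 -0.3837  0.0643]
```

Both vials are down (tops at 66 mm) and within about 1 mm of the pocket centres. The plate is flat and home.

```bash
python3 -c "
from rig import bot
print(bot.finish_job())"
```

```text
the job is handed in; nothing more can be done
None
```

The job is handed in at about 22.5 s: the plate measured flat and home on both pins, and one vial stands in each pocket, one-dot first, each within about 1 mm of its centre; `finish_job()` returned no verdict.

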